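# Turn the recipe binder to the next divider

### The arm

A 6-joint arm with a two-finger parallel gripper is mounted at the origin on a cart in front of the work surface, level with it; the furniture and walls round the work are solid. World frame = base frame: x ahead of the robot, y to its left, z up, the work surface at z = 0. Lengths are in m, angles in rad, forces in N, time in s.
With the tool pointing down it reaches from about 0.375 to 0.925 m from the base axis. Payload 5.7 kg.
Tool frame: the origin (TCP) lies at the very end of the fingers, on their centre line; the grasp point (between the pads) lies 19 mm behind it; z points along the fingers, y is the line along which they close (so a half turn about z gives the same grasp; the last joint's range is limited). The gripper opens to 85 mm and grips with 20 to 120 N. Pads are 22 mm wide; open, the fingers measure 114 mm over their backs; the gripper's body (76 mm by 85 mm) begins 54 mm behind the grasp point. The pads swing forward as they close: fully open they stand 13 mm farther back than shut.
Start: joints at [-1.296, 0.359, 1.51, -0, 1.272, -0.115], TCP at [0.228, -0.555, 0.231] pointing down, gripper open.
Joint ranges: [-2.97, 2.97], [-1.01, 2.36], [0.21, 2.38], [-0.96, 4.11], [0.2, 2.71], [-2.98, 2.98]. Speed limits (rad/s): [2.39, 2.39, 3.14, 3.14, 3.14, 3.14].

### API

Orientations are given as [roll, pitch, yaw] about the fixed x, y, z axes, in that order (R = Rz(yaw) Ry(pitch) Rx(roll)).
In Python, from workcell import manip gives the robot as it stands. The module is installed in compiled form; this text tells all that it offers.
- The arm moves only by the tool send_rows, never from a script. Its arguments are lists of equal length, an entry for each row: "delta_rot": the turn, a rotation vector about the tool's x, y, z normalised to -1 to 1, where 1 is 2 pi rad, a list of three; "dp": the shift along the tool's x, y, z normalised to -1 to 1, where 1 is 0.25 m, a list of three; "fingers": the opening, from -1 (shut) to 1 (fully open). In form: {"delta_rot": [[rx, ry, rz], ...], "dp": [[x, y, z], ...], "fingers": [fingers, ...]}. A call has 1 to 12 rows; each row is the pose to reach, as a shift and turn from the pose commanded when the call began, along the tool's axes at that moment, turning the shorter way round; what a row does not reach only later rows make up. A row lasts 1/10 s, in which the tool goes at most 50 mm and 8.59 degrees, less where a joint would pass 70% of its speed; a pose out of reach is approached as far as the arm can. A call with a number of a shift or a turn outside -1 to 1 is refused whole. A call with a gripper value outside its range is refused whole. The fingers move at their own pace and stop on an object; the grip force is fixed at half the most. Time passes only in rows, so rows that repeat a pose let the fingers close. It gives the time, the measured TCP pose, the force, the opening and the grip force at its end, in the units of the state.
- manip.state(): the state, without advancing time (a new reading comes with each control period).
- manip.get_image(name): name is "side" or "top" or "wrist"; returns a dict with "img" (400x640x3 uint8, blue, green, red), "range_z" (400x640 float32, m along the optical axis (not along the pixel's ray), 0 where there is no reading), "fov_y" (degrees; the focal length in pixels is half the picture's height over the tangent of half this angle, whatever the lens; pixels are square), "cx", "cy" (the principal point, pixels), "dist_coeffs" ([k1, k2, p1, p2, k3] as OpenCV has them; the pictures are not rectified), "world_from_camera" (4x4, takes a point from camera to world coordinates). Camera axes: x right, y up, looking along -z (the intrinsics and any distortion apply to the point x, -y, -z); pixel columns grow to the right and rows downward; lengths in m; the calibration is good to about 2 mm. A picture is of the moment at which its call begins.
- manip.finish_job(): hands the job in; it is judged then, once.
Trained networks look in a picture, given as the dict that the camera call returned (one of the last four; its "shot" number tells which), for a name from the list of things; names that differ only in an ending like _2 or _b are one class to them, and where a whole thing is asked for, a point or a joint stands for the part that bears it (a point fixed in the world has none). Each returns a list of dicts, best first, with "p" (0 to 1); they miss things now and then, are a little off and sometimes report something else, mostly with a low value. They report only what shows in the picture. A call takes as long as a camera call.
- manip.search_frame(picture, query): "pixel" ([column, row] in pixels, amid what is visible of it).
- manip.silhouettes(picture, query): "pixels" (400x640 bool, what is visible of it) and "pixel" ([column, row] in pixels, amid what is visible of it).
The state is a dict: "time": time; "joints": joint angles; "qvel": joint speeds; "joint_efforts": joint torques, N m; "tool_pos": TCP position; "orientation": TCP orientation; "wrist_force": force on the tool from outside, world axes, zero at the start; "wrist_torque": the same for the moment, N m; "opening": opening from 0.0 (shut) to 1.0 (fully open); "grasp_force": force on a finger pad.
Only numpy, scipy, OpenCV 4.12 (cv2) and the standard library are available. Lean on these libraries where they do the work, as an engineer would, in place of code of your own. Each camera call takes 0.05 s, during which the arm holds its last target. There are 200 camera calls.

### The job

A two-ring recipe binder lies open on the worktop. Take the top leaf of its right-hand side by the orange tab, turn it over across the rings and lay it down flat on the left-hand pages so that its other face shows, letting it down gently instead of letting it slap. Leave the leaf with the green tab lying where it is, and do not disturb the pepper mill, salt shaker, spice jar and mug behind the binder.

Things in the scene. Friction and masses are not known exactly. Their poses are not given: they have to be found in the camera images.
- binder: open ring binder, 372 x 172 mm, fixed. Origin: on the worktop under mid-spine; x along the spine away from the robot, y to its left-hand pages, z up. Boards 3 mm thick, to y = +-186 mm. Page blocks: top 26 mm high right, 30 mm left, outer edges 142 to 146 mm from mid-spine, so open space lies between tabs and boards. A thin purple tab sticks out left at x = +45 mm, to y = 166 mm
- ring_axis (a point): axis of the two steel rings (along the binder's x), midway between them, 32 mm above the worktop over mid-spine. The rings are circles of 4 mm wire, 54 mm across, at x = -40 and +40 mm in the binder, their tops 61 mm above the worktop. A leaf being turned swings about this axis
- leaf: the leaf to turn: stiff cream board, 150 (along the spine) x 140 x 4 mm, about 90 g, on top on the right. Its two holes of 10 x 12 mm run loosely on the rings (4 mm of play). Outer edge 152 mm from the ring axis. Origin: about mid-board, 84.5 mm from the ring axis; x along the spine, -y toward outer edge and tab, z up at the start, down when turned. Let go when half turned, it falls to one side
- leaf_tab (a point): centre of the leaf's orange tab (44 mm along the spine, 18 wide, 8 thick; at x = -45 mm in the leaf, nearer the robot), 165 mm from the ring axis. The tab spans 156 to 174 mm from the axis, joined to the leaf by a neck 4 mm thick and 38 mm long. Flat on the right or left, its underside is 28 mm above the worktop, 25 mm above the board, with free space below
- under_leaf: the next leaf, same size but white, directly below the first, loose on the same rings (middle plane 28 mm above the worktop); it stays. Origin and axes as for the first leaf
- under_leaf_tab (a point): centre of the green tab of the leaf below, 44 x 18 x 8 mm, 90 mm farther along the spine from the robot than the orange tab
- pepper_mill: dark wooden pepper mill, 170 mm tall, 58 mm across, standing behind the binder; origin under its foot. A bystander
- salt_shaker: glass salt shaker with a grey top, 90 mm tall, 44 mm across, behind the binder; origin under its foot. A bystander
- mug: white mug with small leaves on it, 95 mm tall, behind the binder to the left; origin under its foot. A bystander
- spice_jar: green-labelled spice jar with a black lid, 105 mm tall, 45 mm across, behind the binder to the right; origin under its foot. A bystander

How it is judged:
On the way:
1. the leaf stands up over the rings, its tab at least 140 mm above the ring axis (z of leaf_tab in the frame of ring_axis above 0.14 m), for 0.1 s.
At the end, for the whole second after the job is handed in: The orange-tab leaf lies at rest, turned over, on the left-hand pages, flat to 5 degrees, mid-tab below 40 mm and over 150 mm left of the spine's middle; the green-tab leaf still lies on the right, mid-tab below 36 mm and over 150 mm right of it (y of leaf_tab in the frame of binder above 0.15 m and z of leaf_tab in the frame of binder below 0.04 m and angle between leaf's own z axis and vertical above 3.05 rad and linear speed of leaf below 0.02 m/s and y of under_leaf_tab in the frame of binder below -0.15 m and z of under_leaf_tab in the frame of binder below 0.036 m); the robot touches nothing.
It fails at once if the leaf slaps: it swings faster than 8 rad/s, as when it is let fall with its outer edge more than about 60 mm up (angular speed of leaf above 8 rad/s).
It fails at once if the leaf with the green tab is turned up (its tab more than 80 mm above the worktop) (height (world z) of under_leaf_tab above 0.08 m).
It fails at once if the pepper mill, salt shaker, mug or spice jar is pushed more than 30 mm (distance of any of pepper_mill, salt_shaker, mug, spice_jar from where it was at the start of the episode above 0.03 m).
It also fails if it takes over 48 s, if anything falls off the work surface, if the arm or the gripper's body presses on something with over 40 N, if the wrist force passes 120 N, or if a joint passes its speed limit or range.

## Working session

There is one attempt and no reset: what is moved stays moved. The work goes in short steps, Python scripts to look and compute and a tool call to move; the robot and the scene stay as the last step left them, time stands still between calls to the robot, and variables do not carry over. Pictures are saved under pics/ and viewed, at most 10 in all, crops included, and the job is handed in when it is done.

Besides the shell and the picture viewer there is one more tool, called after "Emit:" as a command line: name --argument value ..., lists and objects as JSON in quotes. send_rows: Moves the arm, as the interface text tells. Scaled input: -1 to 1 covers 0.25 m each way for a shift and 2 pi rad each way for a turn. Its arguments: {"type":"object","properties":{"delta_rot":{"type":"array"},"dp":{"type":"array"},"fingers":{"type":"array"}},"required":["delta_rot","dp","fingers"]}

```bash
mkdir -p pics; cat > h.py <<'E'
import numpy as np, cv2
from workcell import manip
from scipy.spatial.transform import Rotation as R
def K(p):
    h=p["img"].shape[0]; f=h/2/np.tan(np.radians(p["fov_y"])/2)
    return np.array([[f,0,p["cx"]],[0,f,p["cy"]],[0,0,1]])
def pts(p,px):
    """pixels Nx2 -> world by range_z"""
    px=np.atleast_2d(px).astype(float)
    u=cv2.undistortPoints(px.reshape(-1,1,2),K(p),np.array(p["dist_coeffs"])).reshape(-1,2)
    z=p["range_z"][px[:,1].round().astype(int),px[:,0].round().astype(int)]
    c=np.c_[u[:,0]*z,-u[:,1]*z,-z,np.ones(len(z))]
    return (c@np.array(p["world_from_camera"]).T)[:,:3],z
def ray(p,px):
    u=cv2.undistortPoints(np.array(px,float).reshape(-1,1,2),K(p),np.array(p["dist_coeffs"])).reshape(2)
    T=np.array(p["world_from_camera"]); d=T[:3,:3]@[u[0],-u[1],-1]; return T[:3,3],d/np.linalg.norm(d)
E
python3 - <<'E'
from h import *
for n in ["top","side"]:
    p=manip.get_image(n); cv2.imwrite(f"pics/{n}0.png",p["img"])
    for q in ["leaf_tab","under_leaf_tab","leaf","binder","pepper_mill","salt_shaker","mug","spice_jar"]:
        r=manip.silhouettes(p,q)
        if r:
            ys,xs=np.nonzero(r[0]["pixels"]); P,z=pts(p,np.c_[xs,ys]); P=P[z>0]
            print(n,q,round(r[0]["p"],2),np.round(r[0]["pixel"]),len(P),np.median(P,0).round(3),P.min(0).round(3),P.max(0).round(3))
    print(np.round(p["world_from_camera"],3).tolist())
print(manip.state())
E
```

```text
top leaf_tab 0.57 [410. 229.] 107 [ 0.527 -0.323  0.032] [ 0.506 -0.333  0.027] [ 0.547 -0.313  0.037]
top under_leaf_tab 0.57 [407. 233.] 107 [ 0.525 -0.322  0.032] [ 0.506 -0.333  0.027] [ 0.547 -0.313  0.037]
top leaf 0.65 [381. 248.] 3000 [ 0.481 -0.243  0.035] [ 0.407 -0.327  0.001] [ 0.563 -0.166  0.06 ]
top binder 0.66 [320. 245.] 4915 [ 0.492 -0.082  0.028] [ 0.394 -0.345 -0.004] [0.589 0.032 0.066]
top pepper_mill 0.81 [289. 141.] 605 [0.739 0.003 0.133] [ 0.723 -0.024 -0.003] [0.784 0.033 0.171]
top salt_shaker 0.46 [370. 154.] 119 [ 0.734 -0.225  0.042] [ 0.727 -0.248 -0.001] [ 0.751 -0.212  0.079]
top mug 0.68 [242. 144.] 1177 [0.751 0.134 0.044] [ 0.664  0.08  -0.003] [0.82  0.191 0.1  ]
top spice_jar 0.55 [334. 147.] 339 [ 0.73  -0.107  0.103] [ 0.717 -0.13   0.015] [ 0.761 -0.085  0.111]
[[0.025, 0.988, -0.153, 0.426], [-1.0, 0.025, -0.001, -0.072], [0.003, 0.153, 0.988, 1.157], [0.0, 0.0, 0.0, 1.0]]
side leaf_tab 0.6 [294. 249.] 2608 [ 0.476 -0.249  0.035] [ 0.407 -0.328  0.003] [ 0.559 -0.135  0.043]
side under_leaf_tab 0.47 [326. 264.] 171 [ 0.52  -0.324  0.032] [ 0
[... 754 characters left out ...]
0, 1.0]]
{'time': 0.9, 'joints': array([-1.29608918e+00,  3.58766307e-01,  1.51040954e+00,  2.48729250e-05,
        1.27248926e+00, -1.15083047e-01]), 'qvel': array([ 0.00192494,  0.00023804, -0.00334423, -0.00076291,  0.00133671,
        0.00050317]), 'joint_efforts': array([ 4.94342930e-04, -5.27569878e+01, -2.79050142e+01, -3.31998890e-04,
        1.76926598e-03,  1.70249479e-05]), 'tool_pos': array([ 0.22799893, -0.55495965,  0.23128322]), 'orientation': array([-3.14152340e+00, -3.19369962e-05,  3.89782884e-01]), 'wrist_force': array([-0.74975044,  0.22084058,  0.3690781 ]), 'wrist_torque': array([-0.0500711 ,  0.02420217, -0.01605888]), 'grasp_force': 0.0, 'opening': 1.0041656477939946}
```

```bash
python3 - <<'E'
from h import *
for n in ["top","side"]:
    p=manip.get_image(n); hsv=cv2.cvtColor(p["img"],cv2.COLOR_BGR2HSV)
    for nm,lo,hi in [("orange",(7,130,120),(20,255,255)),("green",(40,80,50),(85,255,255)),("purple",(125,60,40),(160,255,255))]:
        m=cv2.inRange(hsv,lo,hi); k,l,s,c=cv2.connectedComponentsWithStats(m)
        for i in np.argsort(-s[1:,4])[:3]+1:
            if s[i,4]<15: continue
            ys,xs=np.nonzero(l==i);P,z=pts(p,np.c_[xs,ys]);P=P[z>0]
            print(n,nm,s[i,4],c[i].round(1),np.median(P,0).round(4),P.min(0).round(3),P.max(0).round(3))
a=cv2.imread("pics/top0.png")[90:330,170:490];b=cv2.imread("pics/side0.png")[100:340,170:490]
cv2.imwrite("pics/a.png",cv2.resize(np.vstack([a,b])[:, :],None,fx=1.25,fy=1.25))
E
```

```text
top orange 1087 [168.4 193.3] [0.6127 0.3275 0.0507] [0.536 0.258 0.018] [0.666 0.427 0.068]
top orange 74 [408.6 265. ] [ 0.4343 -0.3198  0.0369] [ 0.416 -0.326  0.032] [ 0.453 -0.312  0.041]
top orange 47 [447.4 186.2] [ 0.6347 -0.4028  0.113 ] [ 0.624 -0.42   0.1  ] [ 0.643 -0.39   0.129]
top green 78 [331.9 142.6] [ 0.7422 -0.107   0.1058] [ 0.727 -0.12   0.102] [ 0.756 -0.094  0.112]
top green 62 [410.7 231.3] [ 0.5252 -0.3264  0.0322] [ 0.506 -0.339  0.004] [ 0.542 -0.319  0.038]
top purple 278 [609.4 291.8] [ 0.3655 -0.8847  0.0481] [ 0.337 -0.986  0.016] [ 0.386 -0.831  0.066]
top purple 57 [291.5 220.1] [ 0.5474 -0.0043  0.0288] [ 0.531 -0.011  0.025] [0.564 0.001 0.034]
side orange 2737 [424.5 225.8] [ 0.6843 -0.4218  0.1346] [ 0.62  -0.493  0.086] [ 0.755 -0.344  0.217]
side orange 1389 [290.9 357.5] [ 0.3482 -0.5001  0.0109] [ 0.281 -0.578  0.005] [ 0.555 -0.459  0.017]
side orange 164 [284.4 273.9] [ 0.4316 -0.3204  0.0362] [ 0.41  -0.328  0.008] [ 0.462 -0.293  0.039]
side green 139 [326.2 266.5] [ 0.5209 -0.327   0.0325] [ 0.5   -0.334  0.025] [ 0.543 -0.315  0.035]
side green 109 [371.4 197.8] [ 0.7288 -0.1254  0.0446] [ 0.716 -0.131  0.032] [ 0.753 -0.107  0.068]
side green 52 [372.1 174. ] [ 0.7388 -0.1081  0.1064] [ 0.723 -0.121  0.104] [ 0.753 -0.093  0.108]
side purple 31 [289.8 196.7] [ 0.5448 -0.0024  0.0299] [ 0.525 -0.011  0.028] [0.564 0.004 0.032]
```

View pics/a.png

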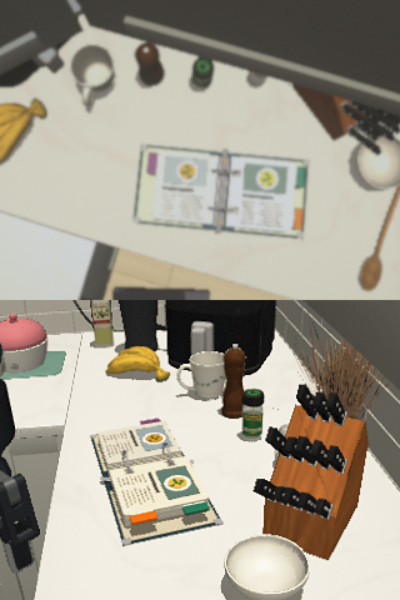

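The overlay (top half above, side half below) shows the open binder. Its orange tab is at top-camera pixel (409,265) and its green tab at (411,231), while the knife block and bowl stand clear to the right. I'll pinch the orange tab across its 44 mm ends, with the tool pointing down, and arc it over the rings.

Emit:
send_rows --delta_rot '[[0, 0, -0.1763], [0, 0, -0.1763], [0, 0, -0.1763], [0, 0, -0.1763], [0, 0, -0.1763], [0, 0, -0.1763], [0, 0, -0.1763], [0, 0, -0.1763], [0, 0, -0.1763], [0, 0, -0.1763]]' --dp '[[0.96, -0.55, 0.3], [0.96, -0.55, 0.3], [0.96, -0.55, 0.3], [0.96, -0.55, 0.3], [0.96, -0.55, 0.3], [0.96, -0.55, 0.3], [0.96, -0.55, 0.3], [0.96, -0.55, 0.3], [0.96, -0.55, 0.3], [0.96, -0.55, 0.3]]' --fingers '[1, 1, 1, 1, 1, 1, 1, 1, 1, 1]'

```text
time: 2.0
tool_pos: [0.3978, -0.3367, 0.1564]
orientation: [3.141, 0.0, 1.496]
wrist_force: [-0.5, -0.3, -0.7]
opening: 0.998
grasp_force: 0.0
```

```bash
cat > look.py <<'E'
from h import *
import sys
def blobs(n,save=None):
    p=manip.get_image(n); hsv=cv2.cvtColor(p["img"],cv2.COLOR_BGR2HSV)
    if save: cv2.imwrite(f"pics/{save}.png",p["img"])
    for nm,lo,hi in [("orange",(7,130,120),(20,255,255)),("green",(40,80,50),(85,255,255))]:
        m=cv2.inRange(hsv,lo,hi); k,l,s,c=cv2.connectedComponentsWithStats(m)
        for i in np.argsort(-s[1:,4])[:3]+1:
            if s[i,4]<15: continue
            ys,xs=np.nonzero(l==i);P,z=pts(p,np.c_[xs,ys]);P=P[z>0]
            if len(P)==0: continue
            r=cv2.minAreaRect(P[abs(P[:,2]-np.median(P[:,2]))<.006][:,:2].astype(np.float32)*1000)
            print(n,nm,s[i,4],c[i].round(1),np.median(P,0).round(4),"rect",np.round(r[0],1),np.round(r[1],1),round(r[2],1))
if __name__=="__main__":
    blobs(sys.argv[1],sys.argv[2])
    s=manip.state(); print({k:np.round(s[k],4).tolist() for k in ("time","joints","tool_pos","orientation","wrist_force","opening","grasp_force")})
E
python3 look.py wrist w1
```

```text
wrist orange 161 [367.2 158.4] [ 0.438  -0.3101  0.0348] rect [ 442.1 -311.3] [ 5.9 27.4] 86.6
wrist green 929 [465.  164.8] [ 0.523  -0.3221  0.0309] rect [ 523.9 -322.2] [16.5 42.6] 85.9
wrist green 38 [461.2  72. ] [ 0.5161 -0.2479  0.0347] rect [ 516.  -248.1] [4.6 4.9] 55.3
wrist green 37 [460.6  62.9] [ 0.5156 -0.2412  0.0347] rect [ 515.6 -241.2] [4.9 4.4] 35.4
{'time': 2.05, 'joints': [-0.8353, 0.3308, 1.768, 0.0, 1.0427, -0.7601], 'tool_pos': [0.3977, -0.3368, 0.1564], 'orientation': [3.1414, 0.0001, 1.4955], 'wrist_force': [0.4411, 0.5247, 0.2619], 'opening': 0.9995, 'grasp_force': 0.0}
```

View pics/w1.png

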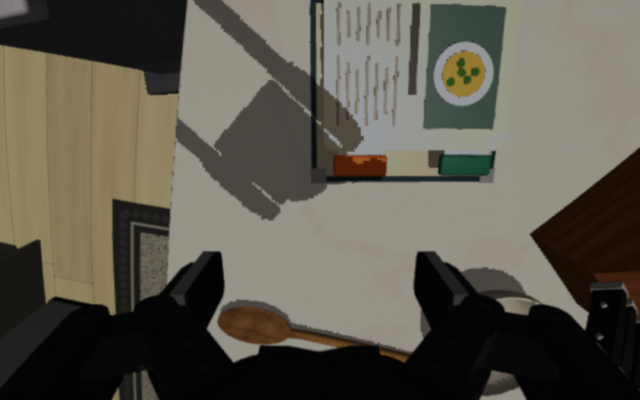

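The wrist view shows the orange tab at columns 333–387, rows 155–177 (partly in shadow), and the green tab at about (465,165). I'll measure the orange tab again with a looser threshold.

```bash
sed -i 's/(7,130,120),(20,255,255)/(3,150,60),(20,255,255)/' look.py; python3 look.py wrist w2
```

```text
wrist orange 2291 [265.  327.3] [ 0.3242 -0.4865  0.0087] rect [ 355.4 -485.9] [ 43.9 145.5] 83.4
wrist orange 1000 [359.4 164.8] [ 0.4333 -0.3151  0.035 ] rect [ 433.9 -315.2] [15.8 42.6] 85.6
wrist orange 536 [625.8 284.3] [ 0.6249 -0.4051  0.0995] rect [ 633. -415.] [12.5 51.4] 42.9
wrist green 914 [464.9 164.4] [ 0.5227 -0.322   0.031 ] rect [ 523.7 -322.3] [16.5 42.3] 86.2
wrist green 40 [460.8  62.5] [ 0.5154 -0.241   0.0347] rect [ 515.7 -241. ] [5.1 4.8] 28.7
wrist green 38 [474.9  71.2] [ 0.5269 -0.2479  0.0348] rect [ 526.8 -248. ] [5.1 4.6] 22.9
{'time': 2.1, 'joints': [-0.8355, 0.3308, 1.768, 0.0001, 1.0427, -0.7604], 'tool_pos': [0.3976, -0.3369, 0.1564], 'orientation': [3.1414, 0.0, 1.4957], 'wrist_force': [-0.6965, -0.0436, -0.2286], 'opening': 0.9972, 'grasp_force': 0.0}
```

Emit:
send_rows --delta_rot '[[0, 0, 0], [0, 0, 0], [0, 0, 0], [0, 0, 0]]' --dp '[[0.078, 0.14, 0.15], [0.078, 0.14, 0.304], [0.078, 0.14, 0.304], [0.078, 0.14, 0.304]]' --fingers '[0.45, 0.45, 0.45, 0.45]'

```text
time: 2.5
tool_pos: [0.4331, -0.3193, 0.0801]
orientation: [-3.139, -0.002, 1.497]
wrist_force: [0.6, -0.7, 0.5]
opening: 0.725
grasp_force: 0.0
```

```bash
python3 look.py wrist w3; python3 look.py side s3; python3 -c "
import cv2
cv2.imwrite('pics/s3c.png',cv2.resize(cv2.imread('pics/s3.png')[160:320,200:400],None,fx=3,fy=3))"
```

```text
wrist orange 1823 [318.9 219.3] [ 0.4341 -0.3152  0.0349] rect [ 434.2 -315.8] [16.8 43.3] 85.9
wrist orange 582 [175.8 390.1] [ 0.299  -0.4712  0.0089] rect [ 300.1 -469.7] [28.2 30.8] 73.0
wrist orange 59 [635.7 373.9] [ 0.6104 -0.4048  0.0875] rect [ 610.9 -406.5] [ 3.1 10.6] 28.2
wrist green 1612 [461.5 217.8] [ 0.5238 -0.3224  0.0308] rect [ 523.7 -322.3] [16.6 42.5] 85.6
wrist green 82 [456.2  82.8] [ 0.5157 -0.2414  0.0346] rect [ 515.7 -241.4] [5.3 5.3] 28.9
wrist green 78 [456.9  95.8] [ 0.5162 -0.2485  0.0345] rect [ 516.6 -248.5] [5.4 5. ] 41.2
{'time': 2.55, 'joints': [-0.7639, 0.457, 1.7977, -0.0002, 0.8867, -0.6897], 'tool_pos': [0.4339, -0.3203, 0.0812], 'orientation': [3.1416, 0.0002, 1.4967], 'wrist_force': [0.6188, -0.1816, 0.1579], 'opening': 0.7217, 'grasp_force': 0.0}
side orange 5351 [424.6 247.1] [ 0.6755 -0.435   0.1122] rect [ 705.4 -438.8] [ 91.4 174.2] 85.1
side orange 1251 [293.4 357.5] [ 0.3543 -0.5014  0.011 ] rect [ 421.2 -515.4] [ 43.9 291.6] 72.4
side orange 157 [284.5 273.9] [ 0.4315 -0.3211  0.0362] rect [ 432.1 -317. ] [20.2 41.5] 86.5
side green 139 [326.2 266.5] [ 0.5204 -0.327   0.0324] rect [ 521.5 -324.9] [17.7 43.4] 84.9
side green 111 [371.2 197.8] [ 0.7284 -0.1253  0.0448] rect [ 733.1 -123.5] [13.6 37.9] 71.6
side green 53 [372.2 174. ] [ 0.739  -0.1075  0.1064] rect [ 738.9 -107.5] [27.4 27.6] 81.2
{'time': 2.6, 'joints': [-0.764, 0.4561, 1.7972, -0.0001, 0.8864, -0.6897], 'tool_pos': [0.4344, -0.3208, 0.0819], 'orientation': [3.1402, 0.0013, 1.4966], 'wrist_force': [-0.2931, 0.6499, 0.7051], 'opening': 0.7277, 'grasp_force': 0.0}
```

View pics/w3.png

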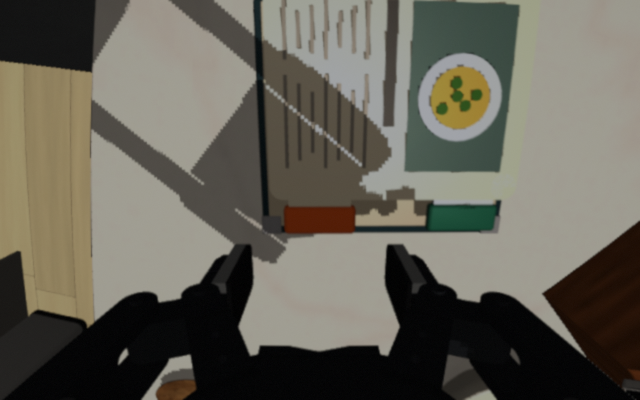

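The tab is centred between the fingers (319,219) and the green tab is clear at (461,218). Next I descend and close.

Emit:
send_rows --delta_rot '[[0, 0, 0], [0, 0, 0], [0, 0, 0], [0, 0, 0], [0, 0, 0], [0, 0, 0], [0, 0, 0], [0, 0, 0], [0, 0, 0], [0, 0, 0]]' --dp '[[0.004, 0, 0.1], [0.004, 0, 0.2], [0.004, 0, 0.248], [0.004, 0, 0.248], [0.004, 0, 0.248], [0.004, 0, 0.248], [0.004, 0, 0.248], [0.004, 0, 0.248], [0.004, 0, 0.248], [0.004, 0, 0.248]]' --fingers '[0.45, 0.45, 0.45, 0.45, 0.2, -0.1, -0.4, -0.6, -0.6, -0.6]'

```text
time: 3.6
tool_pos: [0.4349, -0.3196, 0.0199]
orientation: [3.14, 0.002, 1.498]
wrist_force: [-0.9, -0.5, 5.4]
opening: 0.492
grasp_force: 59.9
```

```bash
python3 look.py wrist w4; python3 look.py side s4; python3 -c "
import cv2
cv2.imwrite('pics/s4c.png',cv2.resize(cv2.imread('pics/s4.png')[160:320,200:400],None,fx=3,fy=3))"
```

```text
wrist orange 3427 [318.5 264.3] [ 0.4356 -0.3148  0.0347] rect [ 435.7 -315.8] [17.8 42.3] 86.9
wrist orange 1069 [547.9  84.9] [ 0.5297 -0.2453  0.0345] rect [ 529.3 -246.5] [13.9 31.6] 10.7
wrist orange 17 [531.6  91.9] [ 0.5232 -0.2489  0.0345] rect [ 522.5 -248.9] [0.8 3.4] 86.3
wrist green 2885 [509.9 258.6] [ 0.5224 -0.3212  0.0308] rect [ 523.4 -321.8] [17.2 43.2] 85.3
wrist green 187 [517.4  69.6] [ 0.5162 -0.2406  0.0349] rect [ 516.4 -240.5] [6.1 5.5] 1.0
wrist green 179 [517.7  88.9] [ 0.5169 -0.2476  0.0351] rect [ 517.1 -247.6] [5.2 6.3] 87.4
{'time': 3.65, 'joints': [-0.7616, 0.5531, 1.8389, -0.0003, 0.747, -0.6883], 'tool_pos': [0.4349, -0.3196, 0.0199], 'orientation': [3.1397, 0.0018, 1.4976], 'wrist_force': [-1.737, 0.2286, 5.843], 'opening': 0.4943, 'grasp_force': 59.8963}
side orange 5352 [424.6 247.1] [ 0.6756 -0.435   0.112 ] rect [ 708.1 -441.7] [105. 175.] 89.3
side orange 1258 [293.  357.5] [ 0.3535 -0.5013  0.011 ] rect [ 420.8 -518.2] [ 44.8 291.8] 70.7
side orange 152 [285.8 273.7] [ 0.435  -0.3217  0.0361] rect [ 434.8 -318.8] [19.1 39.9] 85.9
side green 138 [326.2 266.5] [ 0.5208 -0.3269  0.0324] rect [ 521.2 -323.2] [20.1 42.6] 84.5
side green 113 [371.2 197.9] [ 0.728  -0.1259  0.0447] rect [ 732.1 -124.6] [13.7 37.2] 67.2
side green 53 [372.2 174. ] [ 0.7396 -0.1081  0.1065] rect [ 738.4 -106.5] [25.5 29.4] 79.0
{'time': 3.7, 'joints': [-0.7616, 0.5531, 1.8389, -0.0003, 0.747, -0.6883], 'tool_pos': [0.4349, -0.3196, 0.0199], 'orientation': [3.1397, 0.0017, 1.4976], 'wrist_force': [-2.1112, -0.5717, 5.7715], 'opening': 0.4993, 'grasp_force': 59.8956}
```

View pics/s4c.png

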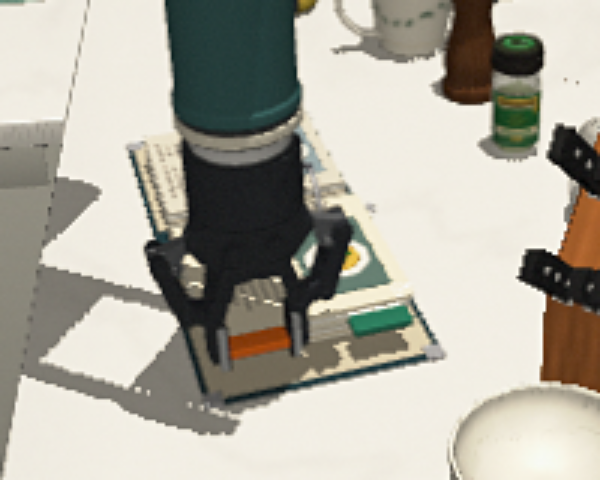

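Gripped: the pads sit on both ends of the orange tab (260,343) and the green tab is free (380,320). Starting the arc, 24° first.

Emit:
send_rows --delta_rot '[[0, 0, 0], [0, 0, 0], [0, 0, 0], [0, 0, 0], [0, 0, 0], [0, 0, 0], [0, 0, 0], [0, 0, 0], [0, 0, 0]]' --dp '[[0.001, 0, -0.0345], [0.0036, 0, -0.069], [0.008, 0, -0.103], [0.0144, 0, -0.137], [0.0225, 0, -0.171], [0.032, 0, -0.204], [0.044, 0, -0.2365], [0.057, 0, -0.2684], [0.057, 0, -0.2684]]' --fingers '[-0.6, -0.6, -0.6, -0.6, -0.6, -0.6, -0.6, -0.6, -0.6]'

```text
time: 4.6
tool_pos: [0.4352, -0.3037, 0.0862]
orientation: [3.142, -0.0, 1.498]
wrist_force: [0.1, 2.9, -4.9]
opening: 0.494
grasp_force: 61.3
```

```bash
python3 look.py wrist w5; python3 look.py side s5; python3 -c "
import cv2
cv2.imwrite('pics/s5c.png',cv2.resize(cv2.imread('pics/s5.png')[160:320,200:400],None,fx=3,fy=3))"
```

```text
wrist orange 3708 [318.7 267.1] [ 0.436 -0.301  0.1  ] rect [ 435.9 -301.4] [16.8 42. ] 85.7
wrist orange 2802 [488.6 108.4] [ 0.5195 -0.2392  0.0754] rect [ 519.6 -239.3] [31.2 33.5] 85.0
wrist orange 249 [178.6 393.6] [ 0.2995 -0.4652  0.0097] rect [ 301.1 -463.8] [30.2 14.8] 41.6
wrist green 617 [451.5 242.5] [ 0.5228 -0.3261  0.0309] rect [ 523.  -326.4] [ 7.9 42.4] 85.0
wrist green 109 [469.2 119.8] [ 0.5092 -0.244   0.0779] rect [ 509.3 -243.9] [4.9 5.9] 84.7
wrist green 106 [495.9 116.1] [ 0.5221 -0.243   0.0769] rect [ 522.1 -243. ] [4.5 5.7] 86.8
{'time': 4.65, 'joints': [-0.74, 0.4409, 1.8129, 0.0004, 0.8879, -0.6674], 'tool_pos': [0.4351, -0.3039, 0.0858], 'orientation': [3.1416, -0.0003, 1.4979], 'wrist_force': [-0.1519, 2.571, -4.3449], 'opening': 0.4956, 'grasp_force': 61.3124}
side orange 5350 [424.6 247.1] [ 0.6758 -0.4351  0.1119] rect [ 707.9 -398.8] [141.  113.4] 36.5
side orange 1254 [293.1 357.4] [ 0.3526 -0.5011  0.011 ] rect [ 421.6 -514.8] [ 46.  291.8] 72.6
side orange 136 [358.  177.3] [ 0.7453 -0.0133  0.0529] rect [744.6 -13. ] [13.7 33.2] 77.4
side green 139 [326.2 266.5] [ 0.5204 -0.3268  0.0324] rect [ 521.2 -324.8] [18.1 42.2] 83.3
side green 112 [371.3 197.8] [ 0.7285 -0.1252  0.0454] rect [ 732.5 -123.3] [15.1 36.9] 63.6
side green 52 [372.3 174. ] [ 0.7392 -0.108   0.1065] rect [ 739.1 -108.3] [30.4 28.4] 61.3
{'time': 4.7, 'joints': [-0.7403, 0.4416, 1.813, 0.0004, 0.8875, -0.6674], 'tool_pos': [0.4351, -0.304, 0.0854], 'orientation': [-3.1414, -0.0005, 1.4977], 'wrist_force': [1.0653, 2.051, -3.5546], 'opening': 0.4939, 'grasp_force': 61.3176}
```

View pics/s5c.png

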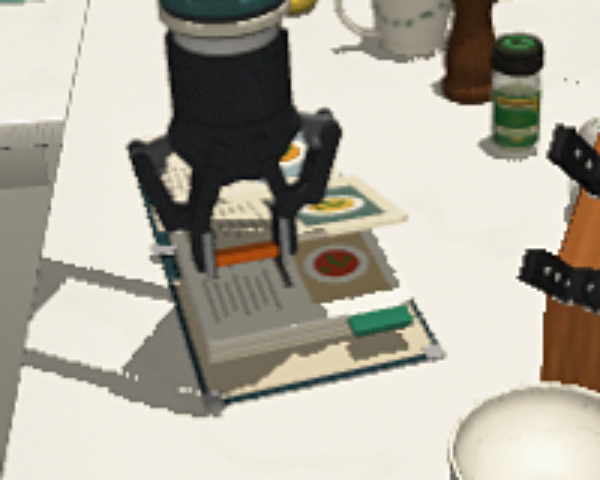

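The leaf pivots cleanly in the grip: orange tab at (245,255) is lifted, the green tab stays at (380,320). Carrying on.

Emit:
send_rows --delta_rot '[[0, 0, 0], [0, 0, 0], [0, 0, 0], [0, 0, 0], [0, 0, 0], [0, 0, 0], [0, 0, 0], [0, 0, 0], [0, 0, 0], [0, 0, 0], [0, 0, 0], [0, 0, 0]]' --dp '[[0.02, 0, -0.0414], [0.043, 0, -0.0813], [0.069, 0, -0.1195], [0.097, 0, -0.156], [0.128, 0, -0.19], [0.161, 0, -0.222], [0.197, 0, -0.252], [0.234, 0, -0.279], [0.273, 0, -0.303], [0.314, 0, -0.325], [0.356, 0, -0.3435], [0.399, 0, -0.359]]' --fingers '[-0.6, -0.6, -0.6, -0.6, -0.6, -0.6, -0.6, -0.6, -0.6, -0.6, -0.6, -0.6]'

```text
time: 5.9
tool_pos: [0.4426, -0.2044, 0.1756]
orientation: [3.141, 0.0, 1.498]
wrist_force: [0.3, -1.0, -3.7]
opening: 0.495
grasp_force: 61.3
```

Emit:
send_rows --delta_rot '[[0, 0, 0], [0, 0, 0], [0, 0, 0], [0, 0, 0], [0, 0, 0], [0, 0, 0], [0, 0, 0]]' --dp '[[0.044, 0, -0.0127], [0.089, 0, -0.0223], [0.135, 0, -0.0287], [0.181, 0, -0.032], [0.227, 0, -0.032], [0.273, 0, -0.0287], [0.3186, 0, -0.0223]]' --fingers '[-0.6, -0.6, -0.6, -0.6, -0.6, -0.6, -0.6]'

```text
time: 6.6
tool_pos: [0.4484, -0.1247, 0.1807]
orientation: [3.142, 0.0, 1.498]
wrist_force: [-1.1, -2.5, -0.9]
opening: 0.493
grasp_force: 60.8
```

```bash
python3 look.py side s6; python3 -c "
import cv2
cv2.imwrite('pics/s6c.png',cv2.resize(cv2.imread('pics/s6.png')[140:300,200:400],None,fx=3,fy=3))"
```

```text
side orange 5352 [424.6 247.1] [ 0.6755 -0.435   0.1119] rect [ 705.8 -439.2] [ 89.2 175.7] 86.4
side orange 1251 [293.2 357.5] [ 0.3528 -0.5012  0.0109] rect [ 421.4 -514.9] [ 44.4 291. ] 72.7
side orange 139 [261.9 166.8] [ 0.4476 -0.1366  0.1951] rect [ 447.2 -135.9] [ 8.3 42.6] 82.0
side green 139 [326.2 266.5] [ 0.5202 -0.3272  0.0324] rect [ 521.3 -325. ] [19.5 42.1] 85.8
side green 111 [371.3 197.8] [ 0.7289 -0.1254  0.0449] rect [ 733.1 -124.3] [14.1 37.2] 71.6
side green 52 [372.1 174. ] [ 0.7384 -0.1077  0.1065] rect [ 738.9 -107.9] [26.3 28.1] 53.3
{'time': 6.65, 'joints': [-0.4179, 0.2242, 1.8555, 0.0013, 1.0629, -0.3455], 'tool_pos': [0.448, -0.1231, 0.1803], 'orientation': [-3.141, -0.0014, 1.4977], 'wrist_force': [0.4075, -0.4356, -2.4112], 'opening': 0.4966, 'grasp_force': 60.9675}
```

View pics/s6c.png

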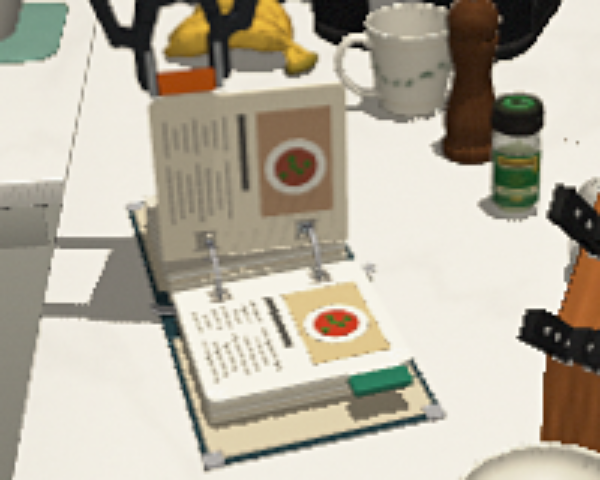

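The leaf stands up over the rings with its tab at (187,80) and the green-tab leaf in place. Continuing down.

Emit:
send_rows --delta_rot '[[0, 0, 0], [0, 0, 0], [0, 0, 0], [0, 0, 0], [0, 0, 0], [0, 0, 0], [0, 0, 0], [0, 0, 0], [0, 0, 0], [0, 0, 0], [0, 0, 0], [0, 0, 0]]' --dp '[[0.045, 0, 0.01], [0.089, 0, 0.022], [0.133, 0, 0.038], [0.175, 0, 0.057], [0.215, 0, 0.078], [0.2545, 0, 0.103], [0.292, 0, 0.13], [0.327, 0, 0.1595], [0.36, 0, 0.1915], [0.391, 0, 0.226], [0.419, 0, 0.262], [0.445, 0, 0.3]]' --fingers '[-0.6, -0.6, -0.6, -0.6, -0.6, -0.6, -0.6, -0.6, -0.6, -0.6, -0.6, -0.6]'

```text
time: 7.85
tool_pos: [0.4566, -0.0121, 0.1056]
orientation: [3.141, -0.003, 1.496]
wrist_force: [0.1, 7.1, 7.0]
opening: 0.486
grasp_force: 68.1
```

```bash
python3 look.py wrist w7; python3 look.py top t7
```

```text
wrist orange 2584 [318.8 300.8] [ 0.4566 -0.0182  0.1303] rect [456.4 -21.7] [16.1 42. ] 84.0
wrist orange 484 [427.3 277.7] [ 0.5359 -0.0699  0.0302] rect [534.8 -71.1] [16.8 31.5] 47.6
{'time': 7.9, 'joints': [-0.1795, 0.3269, 1.9557, 0.0043, 0.8605, -0.1084], 'tool_pos': [0.456, -0.0115, 0.1044], 'orientation': [-3.1405, -0.0034, 1.4969], 'wrist_force': [1.1089, 7.4211, 4.8982], 'opening': 0.4833, 'grasp_force': 68.7523}
top orange 781 [170.  191.5] [0.622  0.3226 0.0529] rect [630.5 334. ] [118.3 102. ] 54.3
top orange 51 [149.2 197.3] [0.5941 0.3817 0.0502] rect [598.5 379.4] [21.1 28.9] 19.6
top green 76 [332.  142.7] [ 0.7421 -0.107   0.106 ] rect [ 742.6 -107.3] [24.7 26. ] 1.9
top green 62 [410.6 231.4] [ 0.5251 -0.3263  0.0328] rect [ 523.5 -325.7] [11.7 35.4] 84.1
{'time': 7.95, 'joints': [-0.1801, 0.3262, 1.955, 0.0037, 0.8619, -0.1096], 'tool_pos': [0.4561, -0.0119, 0.1049], 'orientation': [-3.1405, -0.003, 1.4978], 'wrist_force': [0.5813, 6.1763, 7.0272], 'opening': 0.4886, 'grasp_force': 68.9563}
```

View pics/w7.png

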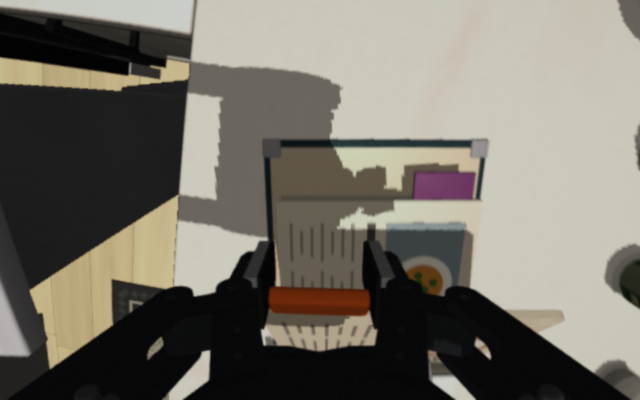

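The wrist view shows the orange tab at (320,300), about 8 mm toward the rear of the pads, because the fingertips touched the leaf's edge. It is still held, so I'll keep lowering, slowly.

Emit:
send_rows --delta_rot '[[0, 0, 0], [0, 0, 0], [0, 0, 0], [0, 0, 0], [0, 0, 0], [0, 0, 0]]' --dp '[[0.019, 0, 0.0285], [0.036, 0, 0.058], [0.052, 0, 0.088], [0.066, 0, 0.119], [0.079, 0, 0.151], [0.079, 0, 0.151]]' --fingers '[-0.6, -0.6, -0.6, -0.6, -0.6, -0.6]'

```text
time: 8.55
tool_pos: [0.4574, 0.0075, 0.0671]
orientation: [-3.14, -0.003, 1.497]
wrist_force: [1.3, 7.8, 5.7]
opening: 0.488
grasp_force: 75.6
```

```bash
python3 look.py wrist w8;python3 look.py side s8; python3 -c "
import cv2
cv2.imwrite('pics/s8c.png',cv2.resize(cv2.imread('pics/s8.png')[140:300,200:400],None,fx=3,fy=3))"
```

```text
wrist orange 3486 [319. 302.] [0.4577 0.0017 0.0928] rect [457.1  -2.6] [20.1 43. ] 86.8
wrist orange 302 [452.1 388.3] [ 0.5268 -0.0812  0.0645] rect [530.  -84.2] [11.7 30.5] 32.4
wrist green 90 [456.5 387.7] [ 0.5304 -0.0819  0.0648] rect [530.7 -82.2] [ 6.7 17.6] 24.1
{'time': 8.6, 'joints': [-0.1373, 0.3931, 1.9853, 0.0039, 0.7644, -0.066], 'tool_pos': [0.4575, 0.0074, 0.0674], 'orientation': [-3.1405, -0.0028, 1.4966], 'wrist_force': [0.938, 7.6449, 6.2074], 'opening': 0.4858, 'grasp_force': 75.6014}
side orange 5352 [424.6 247.1] [ 0.6755 -0.435   0.1118] rect [ 704.8 -438.6] [ 90.4 177.3] 85.9
side orange 1263 [293.2 357.4] [ 0.3533 -0.5011  0.0109] rect [ 421.8 -515.4] [ 45.9 291.2] 72.6
side orange 170 [357.6 180.7] [ 0.7431 -0.0145  0.0473] rect [742.1 -13.9] [12.2 29.4] 72.3
side green 139 [326.2 266.5] [ 0.5213 -0.3269  0.0321] rect [ 521.8 -323.4] [18.4 43.3] 85.6
side green 112 [371.3 197.8] [ 0.7289 -0.1249  0.0448] rect [ 733.1 -122.6] [14.  37.4] 67.7
side green 52 [372.3 174. ] [ 0.7381 -0.1084  0.1066] rect [ 739.1 -108.4] [27.9 28.1] 63.0
{'time': 8.65, 'joints': [-0.1375, 0.3928, 1.9852, 0.0039, 0.7647, -0.066], 'tool_pos': [0.4576, 0.0073, 0.0675], 'orientation': [-3.1406, -0.0028, 1.4965], 'wrist_force': [-0.7225, 7.057, 5.4582], 'opening': 0.4866, 'grasp_force': 75.6171}
```

View pics/s8c.png

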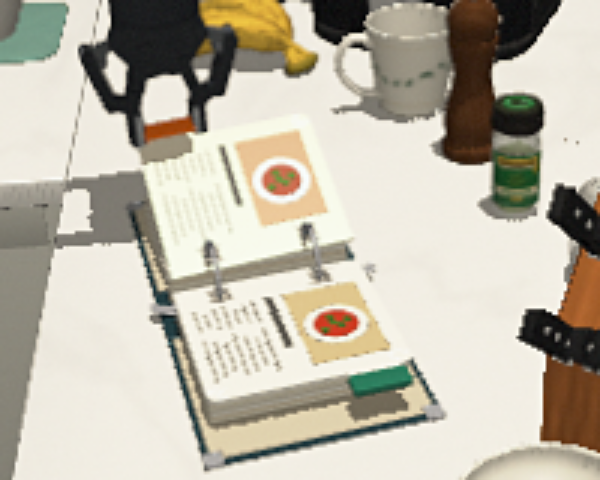

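The leaf is at about 20° with its printed other face showing and the tab at (168,130) still held. Lowering further.

Emit:
send_rows --delta_rot '[[0, 0, 0], [0, 0, 0], [0, 0, 0], [0, 0, 0], [0, 0, 0], [0, 0, 0], [0, 0, 0]]' --dp '[[0.011, 0, 0.0324], [0.02, 0, 0.065], [0.027, 0, 0.0986], [0.033, 0, 0.132], [0.036, 0, 0.155], [0.038, 0, 0.1775], [0.038, 0, 0.1775]]' --fingers '[-0.6, -0.6, -0.6, -0.6, -0.6, -0.6, -0.6]'

```text
time: 9.35
tool_pos: [0.4581, 0.0165, 0.0227]
orientation: [-3.14, -0.002, 1.496]
wrist_force: [-0.4, 8.0, 3.2]
opening: 0.482
grasp_force: 80.5
```

```bash
python3 look.py wrist w9
```

```text
wrist orange 4186 [319.3 302.9] [0.4585 0.0106 0.0499] rect [457.8   8.2] [19.2 42.8] 86.8
{'time': 9.4, 'joints': [-0.1167, 0.4783, 2.0151, 0.0036, 0.6495, -0.0451], 'tool_pos': [0.4581, 0.0165, 0.0229], 'orientation': [-3.1404, -0.0023, 1.4962], 'wrist_force': [0.8498, 8.5275, 2.7976], 'opening': 0.4868, 'grasp_force': 80.4556}
```

View pics/w9.png

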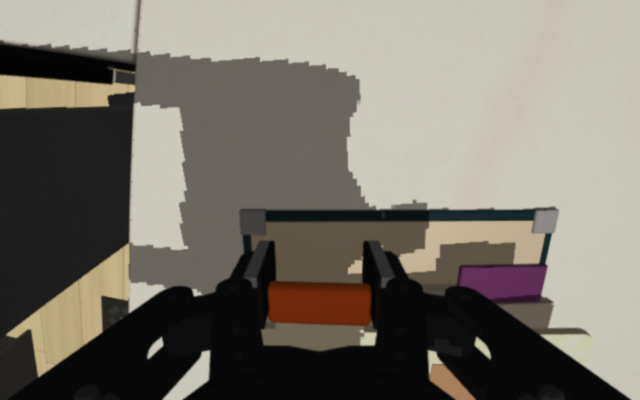

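The tab (320,303) is about 12 mm above its resting height. I'll lower it 9 mm, open, and let it settle before rising straight up.

Emit:
send_rows --delta_rot '[[0, 0, 0], [0, 0, 0], [0, 0, 0], [0, 0, 0], [0, 0, 0], [0, 0, 0], [0, 0, 0], [0, 0, 0], [0, 0, 0]]' --dp '[[0.001, 0, 0.018], [0.002, 0, 0.038], [0.002, 0, 0.038], [0.002, 0, 0.038], [0.002, 0, 0.038], [0.002, 0, 0.038], [0.002, 0, 0.038], [0.002, 0, 0.038], [0.002, 0, 0.038]]' --fingers '[-0.6, -0.6, -0.6, 0.1, 0.4, 0.4, 0.4, 0.4, 0.4]'

```text
time: 10.3
tool_pos: [0.4587, 0.015, 0.0141]
orientation: [3.142, -0.0, 1.497]
wrist_force: [-0.7, -0.8, -1.4]
opening: 0.699
grasp_force: 0.0
```

Emit:
send_rows --delta_rot '[[0, 0, 0], [0, 0, 0], [0, 0, 0], [0, 0, 0], [0, 0, 0], [0, 0, 0], [0, 0, 0], [0, 0, 0]]' --dp '[[0.01, 0, -0.05], [0.01, 0, -0.12], [0.01, 0, -0.25], [0.01, 0, -0.4], [0.01, 0, -0.6], [0.01, 0, -0.6], [0.01, 0, -0.6], [0.01, 0, -0.6]]' --fingers '[0.4, 0.4, 0.4, 0.4, 0.4, 0.4, 0.4, 0.4]'

```text
time: 11.1
tool_pos: [0.4578, 0.0176, 0.1633]
orientation: [-3.14, -0.0, 1.497]
wrist_force: [-0.5, 0.3, -0.1]
opening: 0.702
grasp_force: 0.0
```

```bash
python3 look.py wrist w10; python3 look.py top t10; python3 - <<'E'
from h import *
p=manip.get_image("side"); cv2.imwrite('pics/s10c.png',cv2.resize(p["img"][140:300,200:400],None,fx=3,fy=3))
p=manip.get_image("wrist")
m=manip.silhouettes(p,"leaf")
if m:
    ys,xs=np.nonzero(m[0]["pixels"]);P,z=pts(p,np.c_[xs,ys]);P=P[(z>0)&(P[:,2]>.02)&(P[:,2]<.05)]
    c=np.linalg.lstsq(np.c_[P[:,:2],np.ones(len(P))],P[:,2],rcond=None)[0]; print(m[0]["p"],len(P),"slope deg",np.degrees(np.arctan(np.hypot(*c[:2]))),P[:,2].mean())
E
```

```text
wrist orange 969 [318.9 199.4] [0.4577 0.0104 0.0348] rect [458.    9.8] [16.9 43.6] 86.3
{'time': 11.15, 'joints': [-0.1126, 0.2396, 1.8885, 0.0001, 1.0163, -0.0392], 'tool_pos': [0.4575, 0.0177, 0.1629], 'orientation': [-3.1387, -0.0002, 1.4974], 'wrist_force': [0.3327, -0.4903, 0.3606], 'opening': 0.6985, 'grasp_force': 0.0}
top orange 759 [169.8 192.1] [0.6207 0.3226 0.0524] rect [612.4 329. ] [ 91.1 133.4] 13.4
top orange 40 [148.4 197.2] [0.5957 0.3855 0.049 ] rect [596.5 383.1] [18.3 27.8] 74.1
top green 75 [332.1 142.5] [ 0.7436 -0.1071  0.1059] rect [ 743.1 -107.4] [25.1 26.4] 6.5
top green 60 [410.6 231.2] [ 0.5251 -0.326   0.0325] rect [ 523.8 -326.1] [12.7 35.4] 84.8
{'time': 11.2, 'joints': [-0.1126, 0.2401, 1.8885, 0.0001, 1.0164, -0.0392], 'tool_pos': [0.4574, 0.0177, 0.1627], 'orientation': [-3.1383, -0.0002, 1.4974], 'wrist_force': [0.1064, -0.3528, -0.7559], 'opening': 0.698, 'grasp_force': 0.0}
0.57 17118 slope deg 0.22914978274406228 0.03313033422955456
```

View pics/s10c.png

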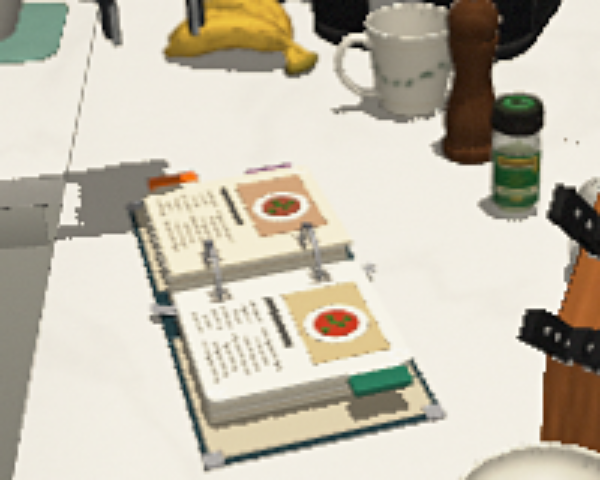

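The leaf lies flat on the left (slope 0.2°, tab top 35 mm high) with its orange tab at (173,180). The green tab is unmoved at (380,378) and the gripper is clear, so I'm handing in.

```bash
python3 -c "
from workcell import manip; print(manip.finish_job())"
```

```text
the job is handed in; nothing more can be done
None
```

The orange-tab leaf was turned over the rings and lowered flat onto the left-hand pages (slope about 0.2°); the green-tab leaf stayed put, the objects behind the binder look undisturbed, and the job is handed in at about 11 s, though the hand-in call returned no verdict.

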